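# Ready a dumbbell handle for loading

## Robot

A 6-joint arm with a two-finger parallel gripper is mounted at the origin on the work surface. World frame = base frame: x ahead of the robot, y to its left, z up, the work surface at z = 0. Lengths are in m, angles in rad, forces in N, time in s.
With the tool pointing down it reaches from about 0.275 to 0.725 m from the base axis. Payload 15.9 kg.
Tool frame: the origin (TCP) lies midway between the tips of the shut fingers; the grasp point (between the pads) lies 19 mm behind it; y points along the fingers, x is the direction in which the jaws open and shut, and the axes are right-handed (so a half turn about y gives the same grasp; the last joint's range is limited). The gripper opens to 85 mm and grips with 20 to 120 N. Pads are 22 mm wide; open, the fingers measure 114 mm over their backs; the gripper's body (76 mm by 85 mm) begins 54 mm behind the grasp point. The pads swing forward as they close: fully open they stand 13 mm farther back than shut.
Start: joints at [1.323, 0.213, -0.034, 1.323, 0, 1.571], TCP at [0.123, 0.485, 0.231] pointing down, gripper open.
Joint ranges: [-2.98, 2.98], [-0.74, 1.72], [-1.14, 1.35], [-2.1, 2.04], [-1.57, 1.44], [-3.14, 3.14]. Speed limits (rad/s): [1.89, 1.89, 2.39, 2.57, 3.14, 3.14].

## Interface

Orientations are given as a 3x3 rotation matrix whose columns are the frame's x, y, z axes.
In Python, from rig import sense, capture, finish_job, spot_in, regions_of gives the robot as it stands. The module is installed in compiled form; this text tells all that it offers.
- The arm moves only by the shell command python3 -m jog 'ROWS' [OPENING] [FORCE]. ROWS is text: rows parted by semicolons, each of 4 numbers parted by spaces: the shift along the tool's x, y, z each as a share of 1000 mm, from -1 to 1, then the turn about the tool's y as a share of 90 degrees, from -1 to 1. In form: dx dy dz spin; .... A call has 1 to 10 rows; each row shifts and turns the commanded pose from where the row before left it, along the tool's axes as they then stand; what a row does not reach is not made up. A row lasts 1/8 s, in which the tool goes at most 62.5 mm and 10.7 degrees, less where a joint would pass 70% of its speed; a pose out of reach is approached as far as the arm can. A call with a number of a shift or a turn outside -1 to 1 is refused whole. A call with a gripper value outside its range is refused whole. OPENING is the finger opening in mm, from 0 to 85.4, set as the call begins (- or left out, the last holds). The fingers move at their own pace and stop on an object; FORCE is the grip in N (left out, the last holds). Time passes only in rows, so rows that do not move let the fingers close. It gives the time, the measured TCP pose, the force and the opening at its end, in the units of the state.
- sense(): the state, without advancing time (a new reading comes with each control period).
- capture(name): name is "scene" or "side" or "wrist"; returns a dict with "frame" (420x560x3 uint8, red, green, blue), "camera_matrix" (3x3 intrinsics, pixels), "dist_coeffs" ([k1, k2, p1, p2, k3] as OpenCV has them; the pictures are not rectified), "R" (3x3) and "t" (3): a world point X has camera coordinates R X + t. Camera axes: x right, y down, z forward; pixel columns grow to the right and rows downward; lengths in m; the calibration is good to about 2 mm. A picture is of the moment at which its call begins. There is no depth.
- finish_job(): hands the job in, once; it reports no verdict.
Trained networks look in a picture, given as the dict that the camera call returned (one of the last four; its "shot" number tells which), for a name from the list of things; names that differ only in an ending like _2 or _b are one class to them, and where a whole thing is asked for, a point or a joint stands for the part that bears it (a point fixed in the world has none). Each returns a list of dicts, best first, with "conf" (0 to 1); they miss things now and then, are a little off and sometimes report something else, mostly with a low value. They report only what shows in the picture. A call takes as long as a camera call. They do not tell look-alikes from the thing itself.
- spot_in(picture, target): "xyz" ([x, y, z] in m, in the coordinates of the camera as it stood for that picture, good to about 4 mm: the middle of the surface that is visible of it).
- regions_of(picture, target): "region" (420x560 bool, what is visible of it).
The state is a dict: "clock": time; "joint_positions": joint angles; "qvel": joint speeds; "joint_efforts": joint torques, N m; "position": TCP position; "tool_rot": TCP orientation; "contact_force": force on the tool from outside, world axes, zero at the start; "wrist_torque": the same for the moment, N m; "opening": opening from 0.0 (shut) to 1.0 (fully open).
Only numpy, scipy, OpenCV 4.12 (cv2) and the standard library are available. Lean on these libraries where they do the work, as an engineer would, in place of code of your own. Each camera call takes 0.05 s, during which the arm holds its last target.

## Task

I want to load plates on the dumbbell handle. Slip the red collar up and off its free end while the handle stays in its holder, set the collar down in the tray with the other one (no dropping it in), then draw the handle up out of the holder, turn it level and finish holding it there, by its black grip so that both ends are free and touching nothing else, at least 20 cm above the bench. Leave the other things as they are.

Things in the scene. Friction and masses are not known exactly. Their poses are not given: they have to be found in the camera images.
- stand: Fixed blue steel stand, base plate 180 x 250 x 6 mm, with two dark open tubes (outside 37 mm, bore 29 mm, 95 mm long), both leaning 45 degrees from upright towards its +x. Origin: on the base's underside, 70 mm from its -x edge, midway in y; z up. Tube mouths: x = 20 mm, z = 95 mm, y = +70 and -70 mm. Either tube may hold the handle; the massage stick is in the other.
- handle_mid (a point): Middle and centre of mass of the steel dumbbell handle (0.7 kg, 311 mm long). z axis: along it towards the free upper end. From the middle each way: black grip, 29 mm thick, to 62.5 mm; flange, 49 mm across, to 70.5 mm; smooth end, 25 mm thick, to 155.5 mm. The lower end stands loosely 85 mm deep in the tube, flange on its mouth (2 mm play); it leans some 48 degrees from upright.
- collar_mid (a point): Centre of the red plastic collar (90 g) on the handle's free end, resting on the upper flange, 86.5 mm from handle_mid. Ring 52 mm across, bore 30 mm, 32 mm long; z = bore axis. x points to its flat latch block (36 mm wide, outer face 36 mm from the centre), which hangs on the underside. No thread, latch open: slides freely off, clear after 85 mm; can stand on its block.
- collar2_mid (a point): Centre of the second, identical red collar, standing on its block in the tray's -x half. It stays there.
- tray_in (a point): Centre of the inner floor of the fixed dark steel tray, inside 232 mm along its x, 152 mm along its y, floor 4 mm above the bench, walls 4 mm thick, rim 30 mm above the inner floor. z up. Its +x half is empty.
- roller_mid (a point): Green and black massage stick in the other tube (parallel to the handle, 140 mm beside it). Point on its axis at the same height up the tube as handle_mid; z along the stick, upwards; up to 39 mm in diameter (49 mm at its end disc), reaching 150 mm above this point. Leave alone.
- dumbbell_mid (a point): Centre of a black hex dumbbell lying on the bench, 200 mm long along its y, heads 72 mm across flats (83 mm across corners). Leave alone.
- bottle_mid (a point): Centre, 95 mm above the bench, of a closed white shaker bottle standing upright, 92 mm in diameter, 211 mm tall. Leave alone.
Mind the look-alikes: they are no part of the job. What is shaped like the part that bears collar_mid but purple or yellow is not meant.

How it is judged:
On the way, in this order (a step that is already met when the one before it is completed fails the run):
1. the collar is pulled off the handle's free end, held in the fingers, the handle still in its tube (z of collar_mid in the frame of handle_mid above 0.172 m and contact force between the fingers and collar above 0.5 N and distance of handle_mid from where it was at the start of the episode below 0.04 m), for 0.1 s.
2. the collar is lowered into the tray still held, its centre less than 75 mm above the tray's floor (x of collar_mid in the frame of tray_in between -0.11 and 0.11 m and y of collar_mid in the frame of tray_in between -0.07 and 0.07 m and z of collar_mid in the frame of tray_in below 0.075 m and contact force between the fingers and collar above 0.3 N), for 0.05 s.
3. the collar is let go and lies still in the tray (x of collar_mid in the frame of tray_in between -0.11 and 0.11 m and y of collar_mid in the frame of tray_in between -0.07 and 0.07 m and z of collar_mid in the frame of tray_in below 0.05 m and contact force between the fingers and collar below 0.1 N and linear speed of collar below 0.03 m/s), for 0.2 s.
4. the handle is drawn clear of its tube in the fingers (distance of handle_mid from where it was at the start of the episode above 0.085 m and contact force between the fingers and handle above 1 N and contact force between handle and stand below 0.1 N), for 0.1 s.
At the end, for the whole second after the job is handed in: The robot is holding the handle still in its fingers, grasped within 60 mm of its middle, level within 10 degrees, its middle more than 200 mm above the bench, touching nothing but the robot; the first collar lies still in the tray (its centre inside the walls and less than 50 mm above the floor) (all of step 3 and angle between handle_mid's own z axis and vertical between 1.396 and 1.746 rad and height (world z) of handle_mid above 0.2 m and contact force between the fingers and handle above 1 N and distance between the grasp point and handle_mid below 0.06 m and linear speed of handle below 0.03 m/s and angular speed of handle below 0.2 rad/s and contact force between handle and stand below 0.1 N and contact force between handle and roller below 0.1 N and contact force between handle and bottle below 0.1 N and contact force between handle and tray below 0.1 N and contact force between handle and table below 0.1 N); the arm keeps its last pose, push and grip.
It fails at once if the massage stick is moved by more than 30 mm (distance of roller_mid from where it was at the start of the episode above 0.03 m).
It fails at once if the dumbbell is moved by more than 30 mm (distance of dumbbell_mid from where it was at the start of the episode above 0.03 m).
It fails at once if the shaker bottle is moved by more than 30 mm (distance of bottle_mid from where it was at the start of the episode above 0.03 m).
It fails at once if the other collar is moved by more than 40 mm (distance of collar2_mid from where it was at the start of the episode above 0.04 m).
It also fails if it takes over 64 s, if anything falls off the work surface, if the arm or the gripper's body presses on something with over 40 N, if the wrist force passes 120 N, or if a joint passes its speed limit or range.

## Working session

There is one attempt and no reset: what is moved stays moved. The work goes in short steps, Python scripts to look and compute and a shell command to move; the robot and the scene stay as the last step left them, time stands still between calls to the robot, and variables do not carry over. Pictures are saved under pics/ and viewed, and the job is handed in when it is done.

```bash
mkdir -p pics; cat > h.py <<'E'
import numpy as np, cv2, json
from rig import sense, capture, finish_job, spot_in, regions_of
def save(p,n): cv2.imwrite('pics/'+n+'.png', p['frame'][:,:,::-1])
def w(p,c): return np.array(p['R']).T@(np.array(c)-np.array(p['t']))
def px(p,X):
    X=np.atleast_2d(np.array(X,float)); r,_=cv2.Rodrigues(np.array(p['R']))
    return cv2.projectPoints(X,r,np.array(p['t'],float),np.array(p['camera_matrix']),np.array(p['dist_coeffs'],float))[0][:,0]
E
python3 - <<'E'
from h import *
np.set_printoptions(precision=4,suppress=True)
s=sense();print(s)
for n in ['scene','side','wrist']:
    p=capture(n);save(p,n+'0')
    print(n,p['R'],p['t'])
    for t in ['stand','handle_mid','collar_mid','tray_in','roller_mid','dumbbell_mid','bottle_mid']:
        try:
            for d in spot_in(p,t): print(n,t,round(d['conf'],2),w(p,d['xyz']),px(p,w(p,d['xyz'])))
        except Exception as e: print(t,e)
E
```

```text
{'clock': 0.0, 'joint_positions': array([ 1.323 ,  0.2134, -0.035 ,  1.3235,  0.    ,  1.5708]), 'qvel': array([-0.0008,  0.0005,  0.0012,  0.001 , -0.0006,  0.0006]), 'joint_efforts': array([  0.0011, -68.6162,  48.7125,   0.0172,   0.0002,  -0.    ]), 'position': array([0.1225, 0.4844, 0.2308]), 'tool_rot': array([[ 0.2452, -0.0003, -0.9695],
       [ 0.9695, -0.0011,  0.2452],
       [-0.0011, -1.    ,  0.    ]]), 'contact_force': array([-0.0429,  0.4499,  0.0204]), 'wrist_torque': array([-0.0363, -0.0175, -0.0011]), 'opening': 1.0006701155614466}
scene [[-0.6089  0.7931 -0.017 ]
 [ 0.4623  0.3374 -0.82  ]
 [-0.6446 -0.5072 -0.5721]] [ 0.3363 -0.1321  1.5732]
scene stand 0.61 [ 0.5604 -0.0025  0.0043] [[277.5132 259.4224]]
scene stand 0.21 [0.3975 0.3746 0.0444] [[439.6006 271.9397]]
scene collar_mid 0.89 [0.5757 0.1698 0.0239] [[328.8599 283.8851]]
scene collar_mid 0.84 [0.7507 0.1289 0.0257] [[271.6607 319.5194]]
scene collar_mid 0.65 [0.6426 0.0897 0.1949] [[285.8135 229.9194]]
scene tray_in 0.83 [0.4606 0.3585 0.0003] [[419.8389 296.9092]]
scene roller_mid 0.59 [0.4976 0.0989 
[... 550 characters left out ...]
ide handle_mid 0.55 [0.616  0.0283 0.1648] [[289.9773 193.6633]]
side collar_mid 0.58 [0.5735 0.1589 0.0273] [[269.3947 196.2541]]
side collar_mid 0.58 [0.7382 0.1131 0.0293] [[326.2627 202.223 ]]
side collar_mid 0.5 [0.6205 0.068  0.21  ] [[290.0045 170.0072]]
side tray_in 0.56 [0.4402 0.3671 0.0052] [[223.9683 160.0525]]
side roller_mid 0.86 [0.4839 0.0653 0.1709] [[237.5649 186.091 ]]
side dumbbell_mid 0.95 [ 0.4517 -0.3772  0.0564] [[236.3913 374.1292]]
wrist [[ 0.2463  0.9692 -0.0006]
 [ 0.9226 -0.2343  0.3066]
 [ 0.297  -0.076  -0.9518]] [-0.4993 -0.039   0.3809]
wrist stand 0.7 [0.4495 0.0804 0.0067] [[102.4015 411.2759]]
wrist tray_in 0.79 [0.3466 0.3715 0.0091] [[241.7302 339.2546]]
```

View pics/scene0.png

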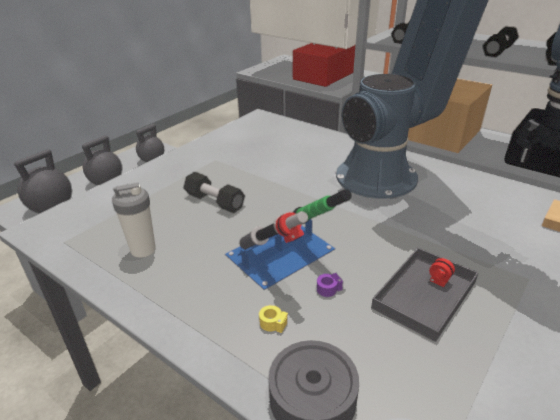

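View pics/side0.png

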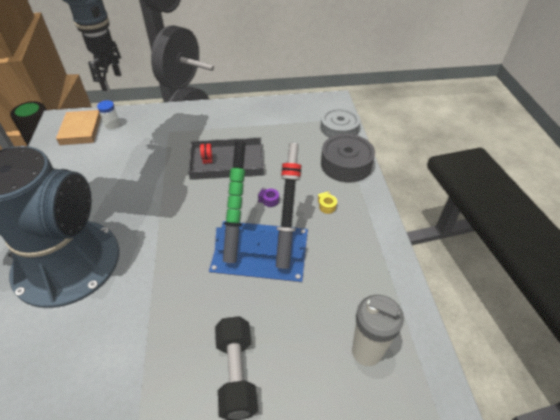

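View pics/wrist0.png

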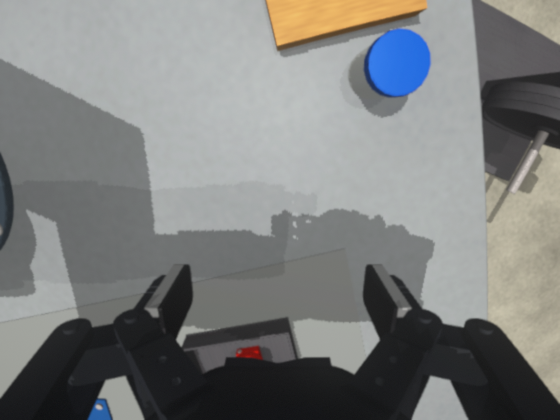

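The handle is the right-hand rod in side view, with the red collar at (291,170). In the scene view the collar is at about (290,225), and the stick is in the other tube. The tray has the other collar at scene (441,270). I'll enlarge both views for precise points.

```bash
python3 - <<'E'
from h import *
a=cv2.imread('pics/scene0.png')[170:340,215:485]; cv2.imwrite('pics/sceneZ.png',cv2.resize(a,None,fx=2.9,fy=2.9,interpolation=cv2.INTER_CUBIC))
a=cv2.imread('pics/side0.png')[125:290,180:360]; cv2.imwrite('pics/sideZ.png',cv2.resize(a,None,fx=3.6,fy=3.6,interpolation=cv2.INTER_CUBIC))
E
```

```text
(no output)
```

View pics/sceneZ.png

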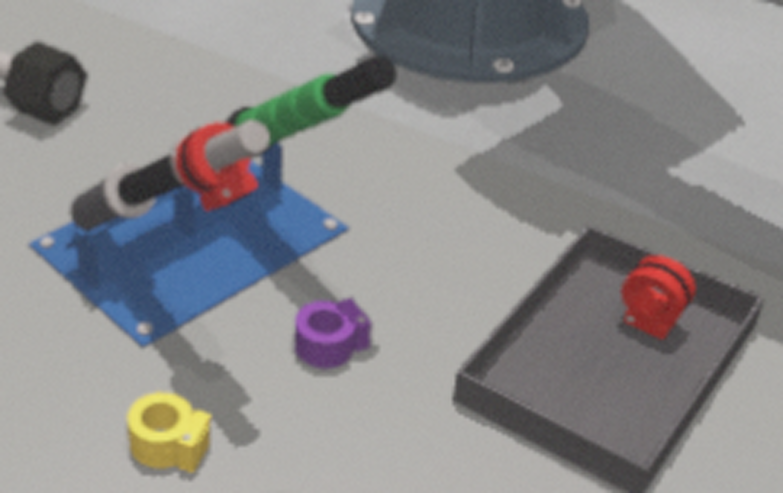

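View pics/sideZ.png

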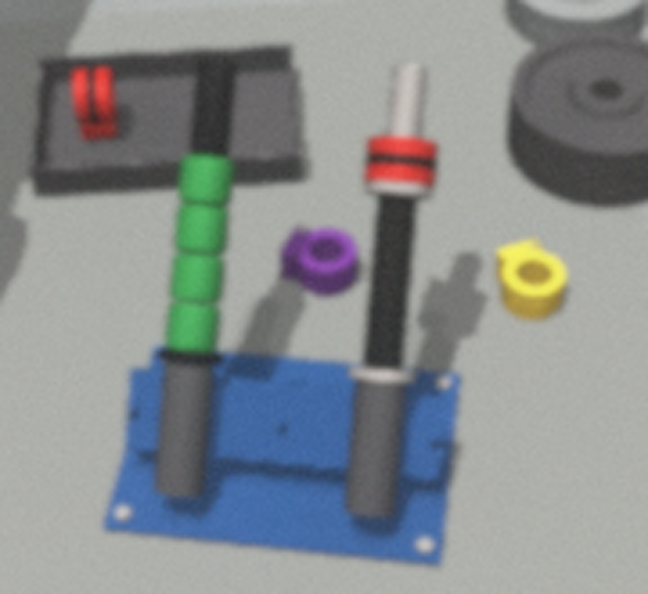

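```bash
cat > fit.py <<'E'
from h import *
from scipy.optimize import least_squares
np.set_printoptions(precision=4,suppress=True)
S=capture('scene');D=capture('side')
zs=lambda a:np.array(a)/2.9+[215,170]
zd=lambda a:np.array(a)/3.6+[180,125]
Rz=lambda a:np.array([[np.cos(a),-np.sin(a),0],[np.sin(a),np.cos(a),0],[0,0,1]])
obs=[(S,(-.07,-.125,.006),zs((30,245))),(S,(.11,-.125,.006),zs((145,345))),(S,(.11,.125,.006),zs((348,229))),
(D,(-.07,.125,.006),zd((105,527))),(D,(-.07,-.125,.006),zd((440,563))),(D,(.11,-.125,.006),zd((460,375))),(D,(.11,.125,.006),zd((130,370)))]
def f(q):
    return np.concatenate([px(c,Rz(q[2])@np.array(p)+[q[0],q[1],0])[0]-o for c,p,o in obs])
r=least_squares(f,[.55,0,1.5],loss='soft_l1');q=r.x;print('stand',q,np.degrees(q[2]));print(f(q).reshape(-1,2))
tr=[(S,(.12,-.08,.03),zs((456,378))),(S,(-.12,-.08,.03),zs((590,230))),(S,(-.12,.08,.03),zs((760,300))),(S,(.12,.08,.03),zs((645,470))),
(D,(-.12,.08,.03),zd((40,62))),(D,(.12,.08,.03),zd((290,47))),(D,(.12,-.08,.03),zd((305,175))),(D,(-.12,-.08,.03),zd((37,190)))]
def g(q):
    return np.concatenate([px(c,Rz(q[2])@np.array(p)+[q[0],q[1],.004])[0]-o for c,p,o in tr])
r=least_squares(g,[.45,.36,0],loss='soft_l1');t=r.x;print('tray',t,np.degrees(t[2]));print(g(t).reshape(-1,2))
# handle: mid & dir ; obs centers
# mouth in stand frame
m=Rz(q[2])@np.array([.02,-.07,.095])+[q[0],q[1],0]
def H(a):
    th,ya,dx,dy,dz=a
    d=np.array([np.sin(th)*np.cos(ya),np.sin(th)*np.sin(ya),np.cos(th)]);return m+[dx,dy,dz]+d*.0705,d
ho=[(D,.1555,zd((410,66))),(D,.0705,zd((399,188))),(D,-.066,zd((381,372))),(S,.1555,zs((257,137))),(S,.0865,zs((205,163)))]
def k(a):
    M,d=H(a);return np.concatenate([np.concatenate([px(c,M+d*s)[0]-o for c,s,o in ho]),np.array(a[2:])/.002,[(a[0]-np.radians(48))/.03,(a[1]-q[2])/.03]])
r=least_squares(k,[.84,q[2],0,0,0]);print('handle',r.x,np.degrees(r.x[:2]));print(k(r.x).reshape(-1)[:10].reshape(-1,2))
M,d=H(r.x);print('mid',M,'d',d,'collar',M+.0865*d,'tip',M+.1555*d)
for c,n in((S,'scene'),(D,'side')):
    im=c['frame'][:,:,::-1].copy()
    for s in(-.07,0,.0625,.0865,.1555):cv2.circle(im,tuple(int(v*16) for v in px(c,M+d*s)[0]),20,(0,255,255),1,shift=4)
    for kk in obs:cv2.circle(im,tuple(int(v*16) for v in px(c,Rz(q[2])@np.array(kk[1])+[q[0],q[1],0])[0]),20,(0,255,0),1,shift=4)
    for kk in tr:cv2.circle(im,tuple(int(v*16) for v in px(c,Rz(t[2])@np.array(kk[1])+[t[0],t[1],.004])[0]),20,(0,255,0),1,shift=4)
    im=im[160:340,200:490] if n=='scene' else im[120:300,170:390]
    cv2.imwrite('pics/fit_'+n+'.png',cv2.resize(im,None,fx=2.7,fy=2.7,interpolation=cv2.INTER_CUBIC))
E
python3 fit.py
```

```text
stand [ 0.5238 -0.0385  1.3498] 77.3354386587743
[[-1.2676 -0.7068]
 [-0.4805 -0.0452]
 [ 0.092  -1.6897]
 [-1.1839  0.5415]
 [ 0.3112 -0.6937]
 [-0.8993 -1.4223]
 [ 5.3702 -7.0402]]
tray [ 0.4518  0.3632 -0.0214] -1.2276830351131003
[[-1.4114 -1.0408]
 [-2.7076 -1.7682]
 [ 0.0639 -0.7197]
 [ 0.2936  1.1279]
 [ 0.1856 -1.2415]
 [ 0.769  -1.2828]
 [-0.1773 -5.8554]
 [-1.3846 -5.1956]]
handle [ 0.8568  1.3333  0.0015  0.0001 -0.001 ] [49.0903 76.3941]
[[-0.115   0.4656]
 [-0.0907 -0.8326]
 [ 0.0301  0.5105]
 [-1.0284  1.0197]
 [ 1.517  -1.9022]]
mid [0.6105 0.0175 0.1402] d [0.1778 0.7345 0.6549] collar [0.6259 0.0811 0.1968] tip [0.6382 0.1318 0.242 ]
```

```bash
sed -i 's/zd((130,370))/zd((152,347))/; s/zd((305,175))/zd((302,157))/; s/zd((37,190))/zd((36,177))/' fit.py; python3 fit.py
```

```text
stand [ 0.5248 -0.038   1.3417] 76.87149765013297
[[-1.4001 -0.7156]
 [-1.0892  0.2143]
 [ 0.1081 -1.1322]
 [-0.941  -0.0014]
 [ 0.402  -0.596 ]
 [-0.3103 -1.3001]
 [-0.0457 -1.052 ]]
tray [ 0.4511  0.3634 -0.024 ] -1.3774583181713806
[[-1.2635 -1.291 ]
 [-2.3795 -1.8671]
 [ 0.3432 -0.7419]
 [ 0.3303  0.9538]
 [ 0.0468 -1.3245]
 [ 0.6276 -1.2517]
 [ 0.3729 -0.8111]
 [-1.3892 -1.6732]]
handle [ 0.8563  1.3351  0.0009  0.0002 -0.001 ] [49.0649 76.4938]
[[-0.0693  0.4383]
 [-0.0013 -0.8541]
 [ 0.19    0.4947]
 [-1.0513  1.028 ]
 [ 1.4684 -1.8662]]
mid [0.6108 0.0176 0.1402] d [0.1764 0.7346 0.6552] collar [0.6261 0.0811 0.1969] tip [0.6383 0.1318 0.2421]
```

View pics/fit_scene.png

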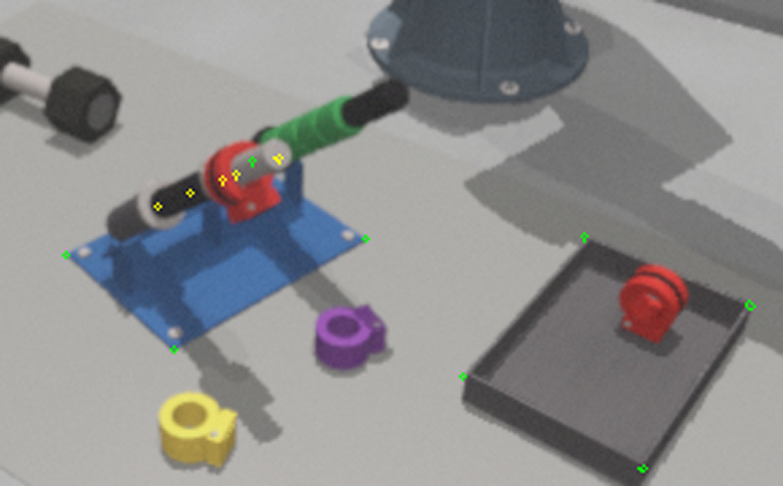

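View pics/fit_side.png

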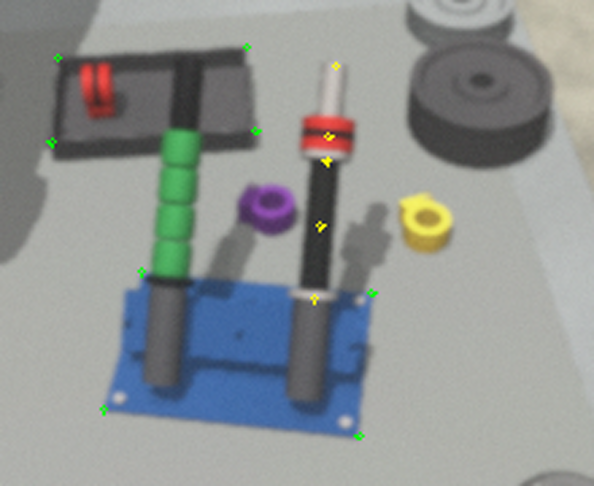

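Fit agrees with both pictures to about 2 px: handle at azimuth ~76.6°, about 48.5° from upright, with its collar at (0.626, 0.081, 0.197). I turn the jaws across the handle's lean and raise the arm, with the tool staying vertical.

```bash
cat > to.py <<'E'
import sys
from h import *
# usage: to.py x y z yaw_deg_of_toolx
def rel(x,y,z,yaw=None):
    s=sense();R=s['tool_rot'];d=R.T@(np.array([x,y,z])-s['position'])
    cy=np.degrees(np.arctan2(R[1,0],R[0,0]))
    print('t',round(s['clock'],2),'pos',s['position'].round(4),'yaw',cy.round(2),'j',s['joint_positions'].round(2),'F',s['contact_force'].round(1),'op',round(s['opening'],3))
    print('tool d xyz',d.round(4),'norm',np.linalg.norm(d).round(4), '' if yaw is None else 'spin %.4f'%(-(yaw-cy)/90))
if __name__=='__main__': rel(*map(float,sys.argv[1:]))
E
python3 -m jog '0 -.01 0 .11;0 -.01 0 .11;0 -.01 0 .11;0 -.01 0 .11;0 -.01 0 .11;0 -.01 0 .11;0 -.01 0 .11;0 -.01 0 .11;0 -.01 0 .11'; python3 to.py .625 .076 .31 -13.4
```

```text
clock: 2.52
position: [0.1226, 0.4847, 0.3216]
tool_rot: [[0.972, 0.0, 0.236], [-0.236, 0.0, 0.972], [0.0, -1.0, 0.0]]
contact_force: [0.1, 1.3, -0.4]
opening: 0.999
t 2.52 pos [0.1226 0.4847 0.3216] yaw -13.63 j [ 1.32  0.22  0.2   1.55 -0.    3.13] F [ 0.1  1.3 -0.4] op 0.999
tool d xyz [ 0.5845  0.0116 -0.2789] norm 0.6477 spin -0.0025
```

```bash
python3 -m jog '.049 0 -.0233 0;.049 0 -.0233 0;.049 0 -.0233 0;.049 0 -.0233 0;.049 0 -.0233 0;.049 0 -.0233 0;.049 0 -.0233 0;.049 0 -.0233 0;.049 0 -.0233 0' >/dev/null; python3 to.py .625 .076 .31 -13.4
```

```text
t 3.65 pos [0.5048 0.1778 0.3214] yaw -13.31 j [0.34 0.3  0.3  1.58 0.   2.14] F [1.7 0.6 0.3] op 0.998
tool d xyz [ 0.1404  0.0114 -0.0714] norm 0.1579 spin 0.0010
```

```bash
python3 -m jog '.046 0 -.0235 0;.046 0 -.0235 0;.046 0 -.0235 0;0 .011 0 0;0 0 0 0' >/dev/null; python3 to.py .625 .076 .179 -13.4
python3 - <<'E'
from h import *
for n in('scene','side','wrist'):
    p=capture(n);save(p,n+'1')
p=cv2.imread('pics/scene1.png')[100:320,190:420];q=cv2.imread('pics/side1.png')[80:300,190:420]
cv2.imwrite('pics/h1.png',cv2.resize(np.hstack([p,q]),None,fx=1.7,fy=1.7,interpolation=cv2.INTER_CUBIC))
E
```

```text
t 4.28 pos [0.6216 0.0785 0.3092] yaw -13.34 j [0.13 0.52 0.6  1.66 0.   1.93] F [ 0.3  0.3 -0. ] op 0.996
tool d xyz [ 0.0042  0.1302 -0.0015] norm 0.1303 spin 0.0007
```

View pics/h1.png

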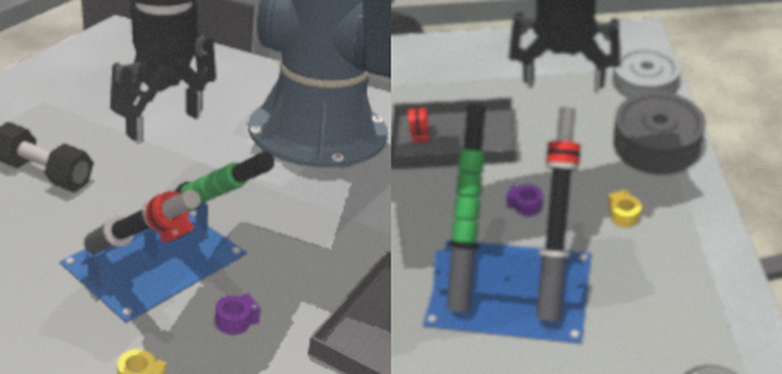

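View pics/wrist1.png

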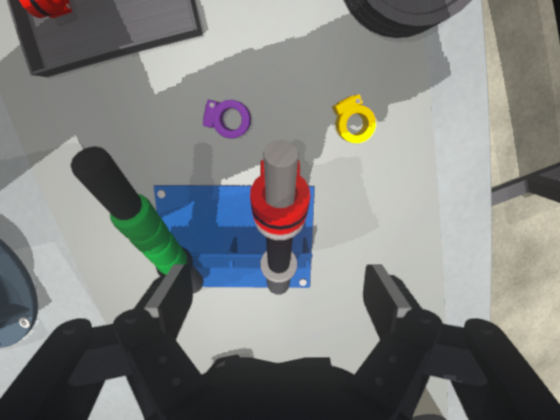

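The wrist picture shows the handle running almost straight up the image at column ~280: tip at (281,152), collar at (280,205). I compare the fit with this picture.

```bash
python3 - <<'E'
from h import *
p=capture('wrist');M=np.array([.6108,.0176,.1402]);d=np.array([.1764,.7346,.6552])
for s in(-.0705,-.0625,.0865,.0705,.1555):print(s,px(p,M+d*s).round(1))
s=sense();print('grasp axis pts',px(p,[s['position']+[0,0,.019],s['position']]))
f=p['frame'].astype(int);m=(f[:,:,0]>120)&(f[:,:,1]<70)&(f[:,:,2]<70);m[:120]=0
ys,xs=np.nonzero(m);print('red',xs.min(),xs.max(),ys.min(),ys.max())
g=p['frame'][120:320,180:380,::-1];cv2.imwrite('pics/wz.png',cv2.resize(g,None,fx=3,fy=3,interpolation=cv2.INTER_CUBIC))
E
```

```text
-0.0705 [[280.7 264.1]]
-0.0625 [[280.8 261.9]]
0.0865 [[282.8 201. ]]
0.0705 [[282.5 210.2]]
0.1555 [[284.5 147.6]]
grasp axis pts [[278.54811389 285.94412897]
 [278.44505981 266.44014595]]
red 251 308 161 233
```

View pics/wz.png

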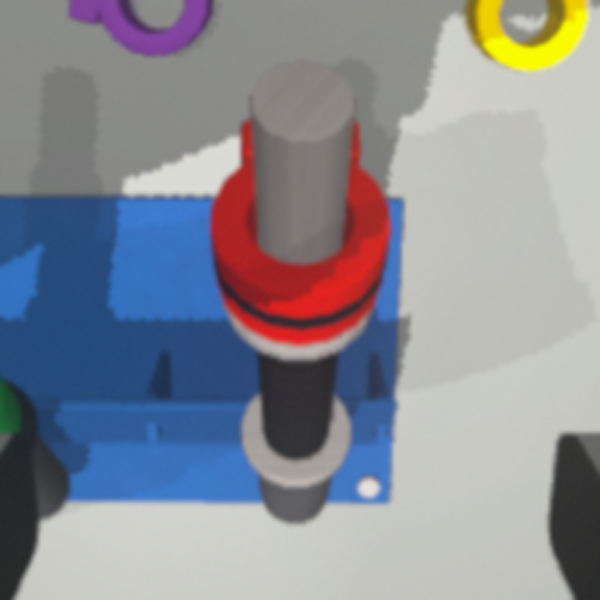

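Wrist view puts everything ~2.5 mm to the tool's -x and ~4 mm further back than the fit, so I lean towards it. Descending.

```bash
python3 -m jog '.002 .03 -.004 0;0 .04 0 0;0 .03 0 0;0 .0 0 0' ; python3 to.py .625 .076 .179 -13.4
python3 - <<'E'
from h import *
for n in('scene','side','wrist'):
    p=capture(n);save(p,n+'2')
p=cv2.imread('pics/scene2.png')[100:320,190:420];q=cv2.imread('pics/side2.png')[80:300,190:420]
cv2.imwrite('pics/h2.png',cv2.resize(np.hstack([p,q]),None,fx=1.7,fy=1.7,interpolation=cv2.INTER_CUBIC))
E
```

```text
clock: 4.97
position: [0.6213, 0.0748, 0.2092]
tool_rot: [[0.973, -0.003, 0.229], [-0.229, -0.0, 0.973], [-0.003, -1.0, -0.001]]
contact_force: [0.1, -0.5, -0.0]
opening: 1.0
t 4.97 pos [0.6213 0.0748 0.2092] yaw -13.26 j [ 0.12  0.49  0.3   1.39 -0.    1.92] F [ 0.1 -0.5 -0. ] op 1.0
tool d xyz [0.0034 0.0302 0.0021] norm 0.0305 spin 0.0015
```

View pics/h2.png

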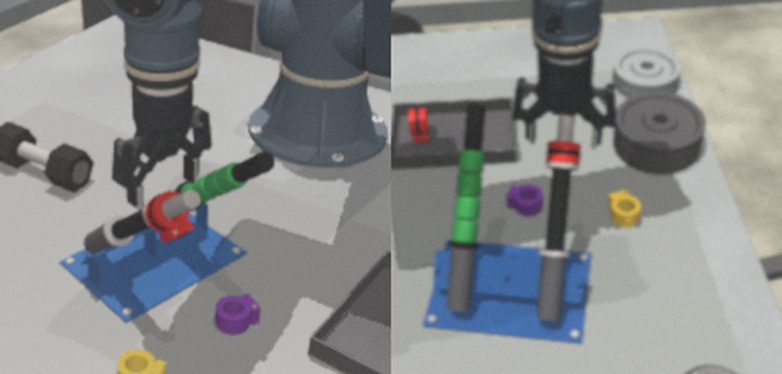

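View pics/wrist2.png

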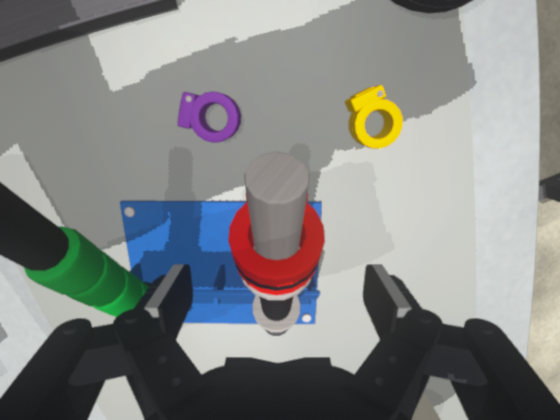

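```bash
python3 - <<'E'
from h import *
from scipy.optimize import least_squares
np.set_printoptions(precision=4,suppress=True)
p=capture('wrist');M=np.array([.6108,.0176,.1402]);d=np.array([.1764,.7346,.6552])
# pose of earlier wrist view: same R approx, tcp (.6216,.0785,.3092)
s=sense();R=np.array(p['R']);t=np.array(p['t'])
p1=dict(p);p1['t']=t-R@(np.array([.6216,.0785,.3092])-s['position'])
ob=[(p,.1555,(277.3,177)),(p1,.1555,(280.5,154.3)),(p1,-.0665,(278.7,267)),(p,-.0665,(276.5,309))]
f=lambda o:np.concatenate([px(c,M+o+d*k)[0]-x for c,k,x in ob])
r=least_squares(f,np.zeros(3));print(r.x,f(r.x).reshape(-1,2));print('collar',M+r.x+.0865*d,'tip',M+r.x+.1555*d)
E
```

```text
[-0.0031 -0.004  -0.0007] [[-0.2544  0.6957]
 [ 0.3273 -0.9249]
 [ 0.0348 -0.9086]
 [ 0.1689  0.2057]]
collar [0.623  0.0772 0.1961] tip [0.6351 0.1278 0.2413]
```

```bash
python3 -m jog '.001 .012 -.002 0;0 .012 0 0;0 .007 0 0;0 0 0 0;0 0 0 0' >/dev/null; python3 to.py .622 .073 .178; python3 -c "
from h import *
for n in('side','wrist'):
    p=capture(n);save(p,n+'3')
q=cv2.imread('pics/side3.png')[80:300,190:420];r=cv2.imread('pics/wrist3.png')
cv2.imwrite('pics/h3.png',np.hstack([cv2.resize(q,(439,420)),r[:,180:380]]))"
```

```text
t 5.8 pos [0.6233 0.0723 0.1795] yaw -13.3 j [ 0.12  0.49  0.24  1.31 -0.    1.92] F [0.4 0.6 0.6] op 0.997
tool d xyz [-0.0014  0.0015  0.0004] norm 0.0021
```

View pics/h3.png

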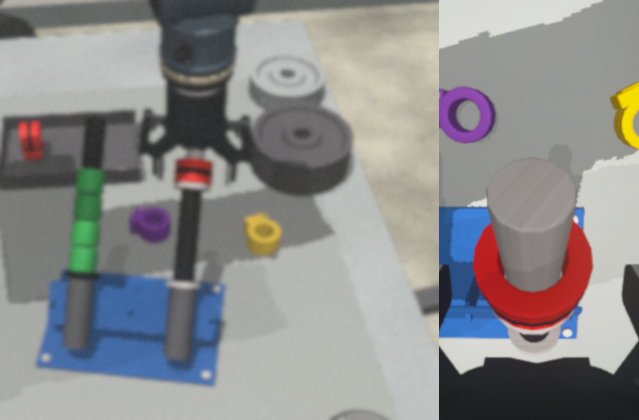

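Fingers straddle the collar with no contact force, tip in front of the gripper body. Closing.

```bash
python3 -m jog '0 0 0 0;0 0 0 0;0 0 0 0;0 0 0 0;0 0 0 0;0 0 0 0' 30 40; python3 -c "
from h import *
for n in('side','wrist'):
    p=capture(n);save(p,n+'4')
q=cv2.imread('pics/side4.png')[80:300,190:420];r=cv2.imread('pics/wrist4.png')
cv2.imwrite('pics/h4.png',np.hstack([cv2.resize(q,(439,420)),r[:,130:430]]))"
```

```text
clock: 6.65
position: [0.6234, 0.0725, 0.1796]
tool_rot: [[0.973, 0.001, 0.23], [-0.23, 0.0, 0.973], [0.0, -1.0, 0.001]]
contact_force: [0.0, 2.5, 5.3]
opening: 0.599
```

View pics/h4.png

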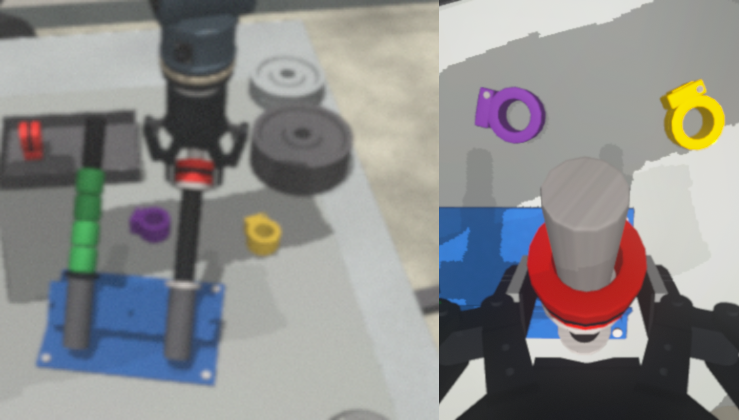

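```bash
python3 -m jog '0 -.0066 .0075 0;0 -.0066 .0075 0;0 -.0066 .0075 0;0 0 0 0'; python3 -c "
from h import *
p=capture('wrist');save(p,'w5')
p=capture('side');save(p,'s5')
q=cv2.imread('pics/s5.png')[80:300,190:420];r=cv2.imread('pics/w5.png')
cv2.imwrite('pics/h5.png',np.hstack([cv2.resize(q,(439,420)),r[:,130:430]]))"
```

```text
clock: 7.25
position: [0.6289, 0.095, 0.1998]
tool_rot: [[0.973, 0.001, 0.229], [-0.229, 0.0, 0.973], [0.001, -1.0, 0.001]]
contact_force: [-0.7, -1.5, 2.8]
opening: 0.599
```

View pics/h5.png

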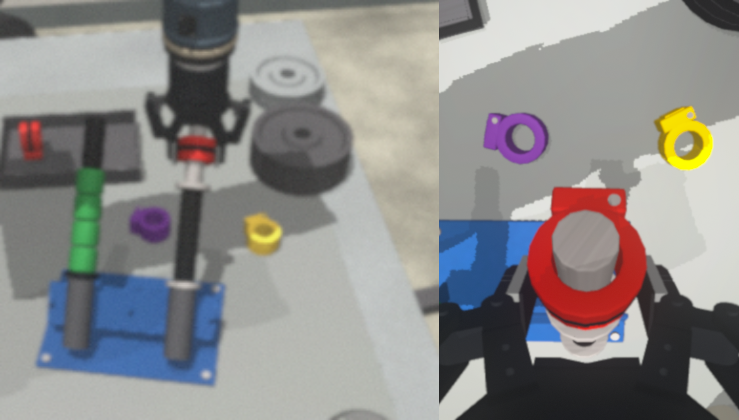

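```bash
python3 -m jog '0 -.0099 .0113 0;0 -.0099 .0113 0;0 -.0099 .0113 0;0 -.0099 .0113 0;0 -.0099 .0113 0;0 0 0 0;0 0 0 0'; python3 -c "
from h import *
p=capture('wrist');save(p,'w6')
p=capture('side');save(p,'s6')
q=cv2.imread('pics/s6.png')[80:300,190:420];r=cv2.imread('pics/w6.png')
cv2.imwrite('pics/h6.png',np.hstack([cv2.resize(q,(439,420)),r[:,130:430]]))"
```

```text
clock: 8.22
position: [0.6412, 0.1488, 0.2479]
tool_rot: [[0.973, -0.001, 0.23], [-0.23, -0.0, 0.973], [-0.001, -1.0, -0.0]]
contact_force: [-0.3, -0.7, -0.8]
opening: 0.6
```

View pics/h6.png

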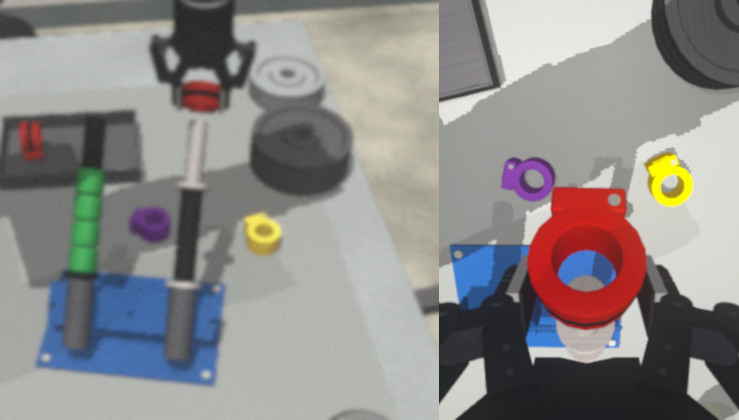

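Collar is off, with the handle still in its tube. Now I rise while turning so the jaws run along the tray's short side, then travel to the tray.

```bash
python3 -m jog '0 -.006 0 -.113;0 -.006 0 -.113;0 -.006 0 -.113;0 -.006 0 -.113;0 -.006 0 -.113;0 -.006 0 -.113;0 -.006 0 -.113;0 -.006 0 -.113;0 -.006 0 -.113;0 -.006 0 -.113' >/dev/null; python3 to.py .51 .36 .25 88.6
```

```text
t 9.57 pos [0.6413 0.1488 0.3085] yaw 88.71 j [0.23 0.61 0.76 1.72 0.   0.25] F [-0.   0.6 -1.2] op 0.596
tool d xyz [0.2082 0.0586 0.1359] norm 0.2555 spin 0.0012
```

```bash
python3 -m jog '.0417 .008 .0272 0;.0417 .008 .0272 0;.0417 .008 .0272 0;.0417 .008 .0272 0;.0417 .008 .0272 0;0 0 0 0;0 0 0 0' >/dev/null; python3 to.py .51 .36 .1 88.6; python3 - <<'E'
from h import *
np.set_printoptions(precision=4,suppress=True)
S=capture('scene')
for n in('scene','side','wrist'):
    p=capture(n);save(p,n+'7')
    for d in spot_in(p,'collar_mid'):print(n,round(d['conf'],2),w(p,d['xyz']))
c,s=np.cos(-.024),np.sin(-.024)
for a,b in((-.116,-.076),(.116,-.076),(.116,.076),(-.116,.076)):
    print(px(p,[.4511+c*a-s*b,.3634+s*a+c*b,.034]).round(1),px(p,[.4511+c*a-s*b,.3634+s*a+c*b,.004]).round(1))
E
```

```text
t 10.45 pos [0.5113 0.361  0.2685] yaw 88.41 j [ 0.61  0.5   0.46  1.54 -0.    0.64] F [ 0.5 -0.4 -0.7] op 0.593
tool d xyz [-0.001   0.1685  0.0013] norm 0.1685 spin -0.0021
scene 0.66 [0.5754 0.1714 0.0271]
scene 0.57 [0.5177 0.3629 0.297 ]
scene 0.57 [0.747  0.1302 0.0265]
side 0.77 [0.5724 0.1621 0.0252]
side 0.64 [0.4905 0.3462 0.2806]
side 0.53 [0.7391 0.1085 0.03  ]
wrist 0.86 [0.4902 0.3628 0.2916]
wrist 0.71 [0.5666 0.1694 0.0267]
wrist 0.62 [0.7149 0.1239 0.0053]
[[210.9  25.1]] [[216.   31.8]]
[[222.3 218.5]] [[225.9 211.5]]
[[335.8 217.8]] [[332.  210.8]]
[[345.2  24.2]] [[340.  31.]]
```

View pics/wrist7.png

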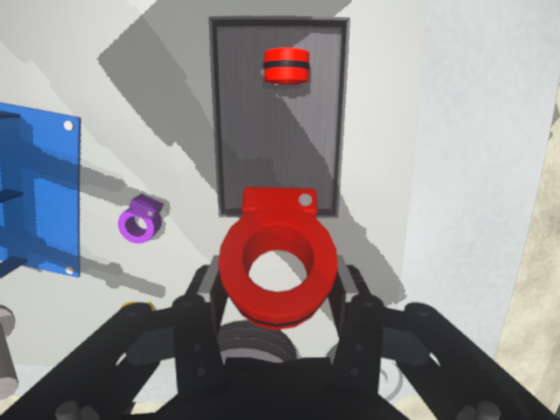

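View pics/scene7.png

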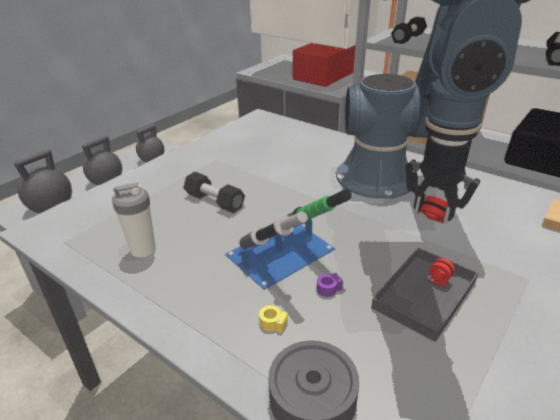

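Tray and second collar match the fit within ~2 px in the wrist view; collar is over the empty half. Lowering.

```bash
python3 -m jog '0 .05 -.003 0;0 .05 0 0;0 .05 0 0;0 .05 0 0;0 .033 0 0;0 0 0 0' >/dev/null; python3 to.py .514 .361 .03 88.6
```

```text
t 11.55 pos [0.5129 0.3601 0.0335] yaw 88.38 j [ 0.61  0.58 -0.01  0.99  0.    0.64] F [-0.1 -1.1 -1. ] op 0.6
tool d xyz [ 0.001   0.0035 -0.0011] norm 0.0038 spin -0.0024
```

```bash
python3 -m jog '0 .005 0 0;0 .004 0 0;0 0 0 0' - 20; python3 -c "
from h import *
p=capture('scene');save(p,'s8')
p=capture('side');save(p,'d8')
q=cv2.imread('pics/s8.png')[180:350,330:500];r=cv2.imread('pics/d8.png')[80:250,150:320]
cv2.imwrite('pics/h8.png',cv2.resize(np.hstack([q,r]),None,fx=2.3,fy=2.3,interpolation=cv2.INTER_CUBIC))"
```

```text
clock: 11.92
position: [0.5146, 0.3615, 0.0272]
tool_rot: [[0.028, 0.001, -1.0], [1.0, 0.001, 0.028], [0.001, -1.0, -0.001]]
contact_force: [-0.2, -0.1, -0.8]
opening: 0.599
```

View pics/h8.png

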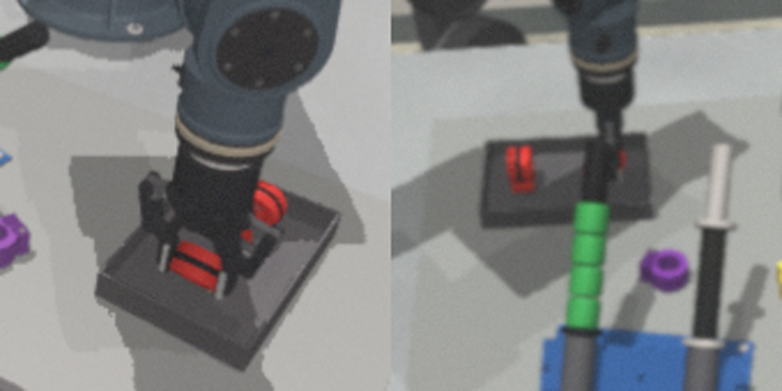

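Collar is inside the tray, held just over the floor. I press down gently so it pivots flat in the fingers.

```bash
python3 -m jog '0 .004 0 0;0 .004 0 0;0 0 0 0;0 0 0 0';python3 -m jog '0 .004 0 0;0 .003 0 0;0 0 0 0;0 0 0 0'
```

```text
clock: 12.52
position: [0.5174, 0.3623, 0.0214]
tool_rot: [[0.029, 0.007, -1.0], [1.0, 0.003, 0.029], [0.003, -1.0, -0.007]]
contact_force: [7.4, -3.1, 22.9]
opening: 0.6
clock: 13.02
position: [0.5195, 0.3632, 0.016]
tool_rot: [[0.029, 0.011, -1.0], [1.0, 0.005, 0.029], [0.005, -1.0, -0.011]]
contact_force: [14.1, -3.5, 33.7]
opening: 0.6
```

```bash
python3 -c "
from h import *
p=capture('scene');save(p,'s9')
p=capture('wrist');save(p,'w9')
q=cv2.imread('pics/s9.png')[230:350,350:470];r=cv2.imread('pics/w9.png')[:,130:430]
cv2.imwrite('pics/h9.png',np.hstack([cv2.resize(q,(420,420)),r]))"
```

```text
(no output)
```

View pics/h9.png

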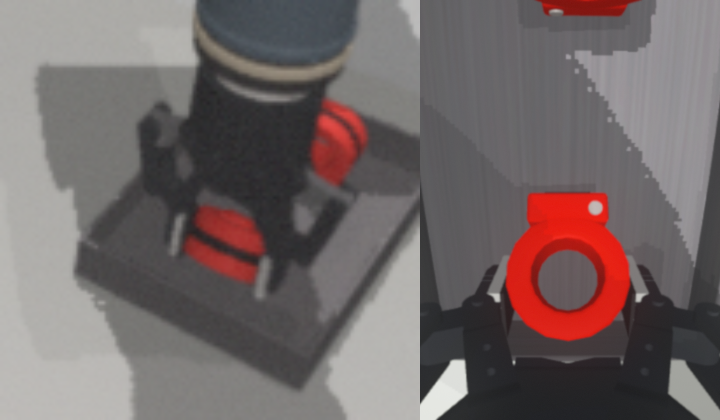

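It is pivoting flat as planned. I relieve the push a little and let go.

```bash
python3 -m jog '0 -.003 0 0;0 0 0 0'; python3 -m jog '0 0 0 0;0 0 0 0;0 0 0 0;0 0 0 0;0 0 0 0' 70 ; python3 -m jog '0 -.02 0 0;0 -.05 0 0;0 -.06 0 0;0 -.06 0 0;0 -.06 0 0;0 0 0 0;0 0 0 0'; python3 -c "
from h import *
p=capture('scene');save(p,'s10')
p=capture('wrist');save(p,'w10')
q=cv2.imread('pics/s10.png')[230:350,350:470];r=cv2.imread('pics/w10.png')[:,130:430]
cv2.imwrite('pics/h10.png',np.hstack([cv2.resize(q,(420,420)),r]))"
```

```text
clock: 13.38
position: [0.5165, 0.3624, 0.0166]
tool_rot: [[0.028, 0.005, -1.0], [1.0, 0.003, 0.028], [0.003, -1.0, -0.005]]
contact_force: [6.3, 0.2, 13.5]
opening: 0.598
clock: 14.0
position: [0.5142, 0.3613, 0.0145]
tool_rot: [[0.028, -0.0, -1.0], [1.0, -0.0, 0.028], [-0.0, -1.0, 0.0]]
contact_force: [-0.8, -0.1, -0.6]
opening: 0.816
clock: 14.88
position: [0.5142, 0.3613, 0.2642]
tool_rot: [[0.028, -0.0, -1.0], [1.0, -0.0, 0.028], [-0.0, -1.0, 0.0]]
contact_force: [0.4, 0.3, -0.6]
opening: 0.818
```

View pics/h10.png

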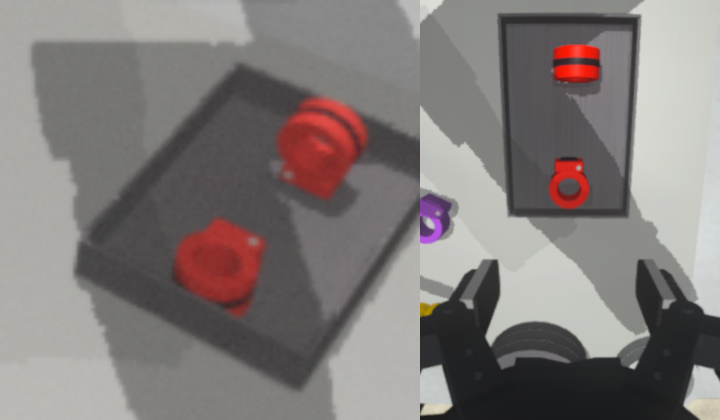

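Collar lies flat in the tray, alone in the +x half; the other one is undisturbed. Turning back and going over the handle grip.

```bash
python3 -m jog '0 -.006 0 .113;0 -.006 0 .113;0 -.006 0 .113;0 -.006 0 .113;0 -.006 0 .113;0 -.006 0 .113;0 -.006 0 .113;0 -.006 0 .113;0 -.006 0 .113;0 -.006 0 .113' 85 >/dev/null; python3 to.py .611 .026 .32 -13.3
```

```text
t 16.23 pos [0.5139 0.3611 0.3235] yaw -13.63 j [0.61 0.54 0.67 1.71 0.   2.42] F [-0.   0.4 -0.3] op 1.0
tool d xyz [ 0.1733  0.0038 -0.3028] norm 0.3489 spin -0.0037
```

```bash
python3 -m jog '.0247 .0005 -.0433 0;.0247 0 -.0433 0;.0247 0 -.0433 0;.0247 0 -.0433 0;.0247 0 -.0433 0;.0247 0 -.0433 0;.0247 0 -.0433 -.003;0 0 0 0;0 0 0 0' >/dev/null; python3 to.py .611 .026 .1375 -13.3; python3 - <<'E'
from h import *
p=capture('wrist');save(p,'w11')
M=np.array([.6077,.0136,.1395]);d=np.array([.1764,.7346,.6552])
for s in(-.0665,.0705,.1555):print(s,px(p,M+d*s).round(1))
E
```

```text
t 17.35 pos [0.6125 0.0267 0.3232] yaw -13.06 j [0.04 0.49 0.6  1.68 0.   1.84] F [ 0.3 -0.1  0. ] op 0.993
tool d xyz [-0.001   0.1857 -0.0009] norm 0.1857 spin 0.0027
-0.0665 [[276.8 225.4]]
0.0705 [[277.  156.2]]
0.1555 [[277.2  75.2]]
```

View pics/w11.png

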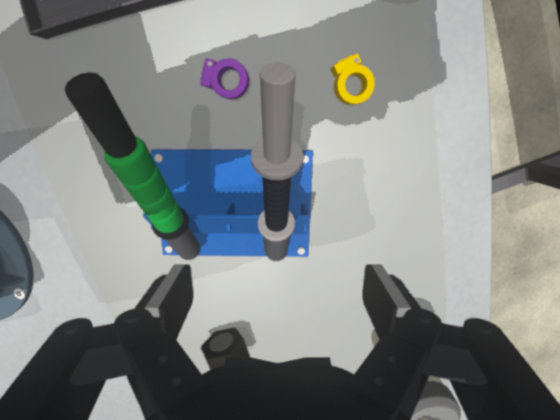

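The prediction matches the wrist picture within 2 px (tip 278,76; flange 277,158), so the handle hasn't moved. Descending.

```bash
python3 -m jog '-.001 .05 -.001 0;0 .05 0 0;0 .04 0 0;0 .02 0 0;0 0 0 0;0 0 0 0' >/dev/null; python3 to.py .611 .026 .1375 -13.3; python3 - <<'E'
from h import *
for n in('scene','side','wrist'):
    p=capture(n);save(p,n+'12')
p=cv2.imread('pics/scene12.png')[110:310,190:390];q=cv2.imread('pics/side12.png')[90:290,190:390]
cv2.imwrite('pics/h12.png',cv2.resize(np.hstack([p,q]),None,fx=2,fy=2,interpolation=cv2.INTER_CUBIC))
E
```

```text
t 18.15 pos [0.6119 0.0265 0.1653] yaw -12.97 j [0.04 0.46 0.15 1.26 0.   1.84] F [-1.  -0.3  0.1] op 0.994
tool d xyz [-0.0008  0.0278 -0.0007] norm 0.0278 spin 0.0036
```

View pics/h12.png

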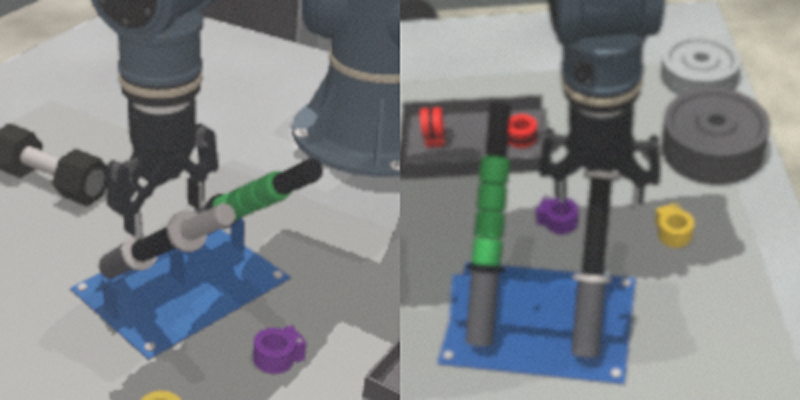

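View pics/wrist12.png

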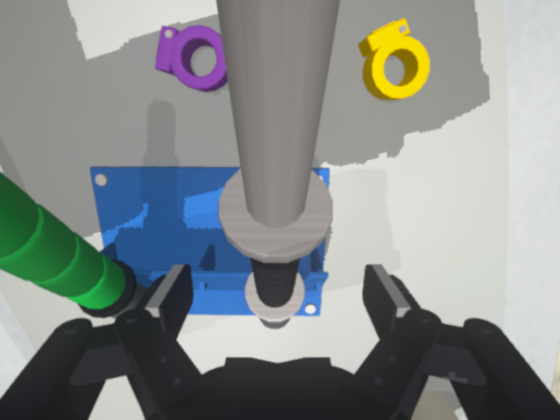

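```bash
python3 -m jog '-.0008 .01 0 .003;0 .008 0 0;0 0 0 0'; python3 -m jog '0 .006 0 0;0 .003 0 0;0 0 0 0;0 0 0 0'; python3 -c "
from h import *
p=capture('side');save(p,'d13');p=capture('wrist');save(p,'w13')
q=cv2.imread('pics/d13.png')[110:270,210:370];r=cv2.imread('pics/w13.png')[:,130:430]
cv2.imwrite('pics/h13.png',np.hstack([cv2.resize(q,(420,420)),r]))"
```

```text
clock: 18.68
position: [0.6102, 0.0259, 0.1451]
tool_rot: [[0.973, -0.002, 0.23], [-0.23, -0.0, 0.973], [-0.002, -1.0, -0.0]]
contact_force: [0.6, 0.3, -0.4]
opening: 0.993
clock: 19.18
position: [0.6109, 0.026, 0.1373]
tool_rot: [[0.973, 0.0, 0.23], [-0.23, 0.0, 0.973], [0.0, -1.0, 0.0]]
contact_force: [0.5, -0.5, 0.4]
opening: 0.997
```

View pics/h13.png

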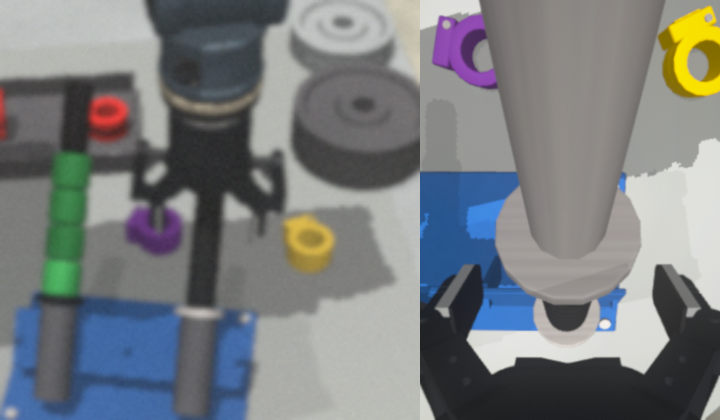

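No contact forces, and the grip bar is centred between the pads. Closing with 100 N.

```bash
python3 -m jog '0 0 0 0;0 0 0 0;0 0 0 0;0 0 0 0;0 0 0 0;0 0 0 0;0 0 0 0;0 0 0 0' 10 100; python3 -c "
from h import *
p=capture('side');save(p,'d14');p=capture('wrist');save(p,'w14')
q=cv2.imread('pics/d14.png')[110:270,210:370];r=cv2.imread('pics/w14.png')[:,130:430]
cv2.imwrite('pics/h14.png',np.hstack([cv2.resize(q,(420,420)),r]))"
```

```text
clock: 20.27
position: [0.6107, 0.0262, 0.1375]
tool_rot: [[0.973, 0.0, 0.23], [-0.23, 0.0, 0.973], [0.0, -1.0, 0.0]]
contact_force: [-1.8, 0.7, 5.2]
opening: 0.305
```

View pics/h14.png

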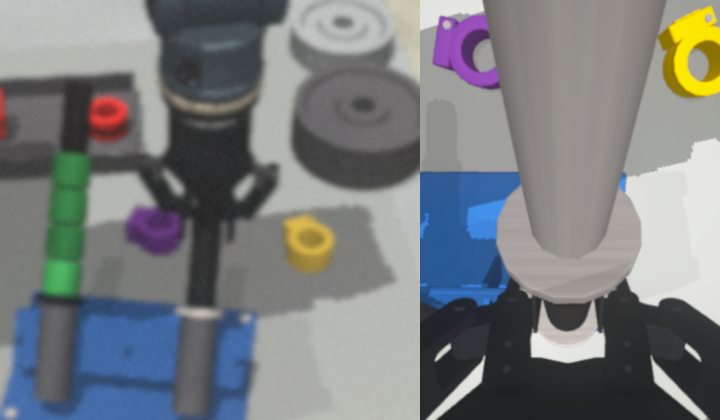

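```bash
python3 -m jog '0 -.0066 .0075 0;0 -.0066 .0075 0;0 -.0066 .0075 0;0 0 0 0;0 0 0 0'; python3 -c "
from h import *
p=capture('side');save(p,'d15');p=capture('wrist');save(p,'w15')
q=cv2.imread('pics/d15.png')[110:270,210:370];r=cv2.imread('pics/w15.png')[:,130:430]
cv2.imwrite('pics/h15.png',np.hstack([cv2.resize(q,(420,420)),r]))"
```

```text
clock: 21.0
position: [0.6161, 0.048, 0.1569]
tool_rot: [[0.973, 0.0, 0.23], [-0.23, 0.0, 0.973], [0.0, -1.0, 0.0]]
contact_force: [0.1, -0.3, -4.1]
opening: 0.311
```

View pics/h15.png

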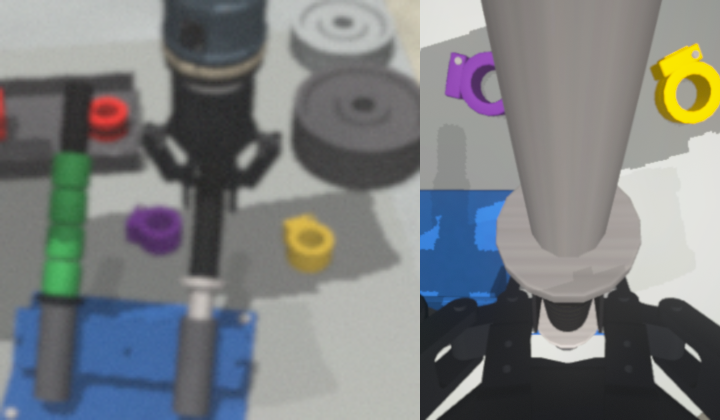

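The handle is coming out with the gripper and isn't slipping (flange unchanged in wrist view). Continuing along the tube axis.

```bash
python3 -m jog '0 -.0099 .0113 0;0 -.0099 .0113 0;0 -.0099 .0113 0;0 -.0099 .0113 0;0 -.0099 .0113 0;0 -.0066 .0075 0;0 0 0 0;0 0 0 0'; python3 -c "
from h import *
p=capture('side');save(p,'d16');p=capture('wrist');save(p,'w16')
q=cv2.imread('pics/d16.png')[110:270,210:370];r=cv2.imread('pics/w16.png')[:,130:430]
cv2.imwrite('pics/h16.png',np.hstack([cv2.resize(q,(420,420)),r]))
for x,y in ((78,125),(108,118),(347,155)):
    n=cv2.undistortPoints(np.array([[[float(x),float(y)]]]),np.array(capture('side')['camera_matrix']),np.array(capture('side')['dist_coeffs'])) if 0 else None
p=capture('side')
for x,y in ((60,138),(100,138),(108,125),(340,178)):
    n=cv2.undistortPoints(np.array([[[float(x),float(y)]]]),np.array(p['camera_matrix']),np.array(p['dist_coeffs']))[0,0]
    R=np.array(p['R']);C=-R.T@np.array(p['t']);v=R.T@np.array([n[0],n[1],1]);print((x,y),C-v*C[2]/v[2])
"
```

```text
clock: 22.1
position: [0.6305, 0.11, 0.2126]
tool_rot: [[0.973, -0.001, 0.23], [-0.23, -0.0, 0.973], [-0.0, -1.0, -0.0]]
contact_force: [-0.6, -0.3, -6.7]
opening: 0.305
(60, 138) [-0.14366677  0.56304475  0.        ]
(100, 138) [1.59940961e-04 5.45937443e-01 0.00000000e+00]
(108, 125) [0.01648881 0.62201427 0.        ]
(340, 178) [ 8.10214085e-01  2.41202420e-01 -1.11022302e-16]
```

View pics/h16.png

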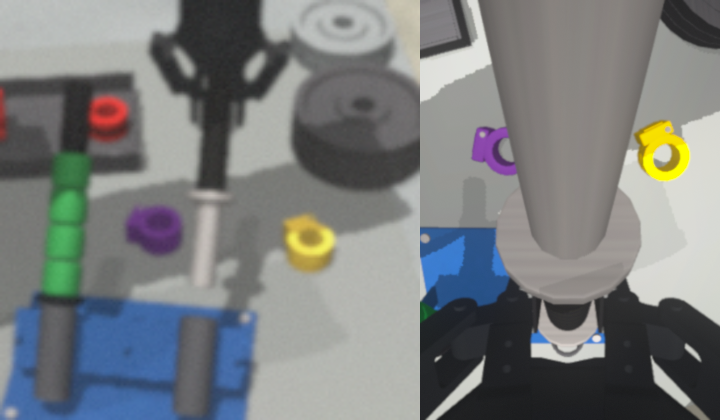

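Handle is clear of its tube: 6.7 N on the wrist, which is its weight. The tool can only turn about the vertical, so to level the handle I'll press its low end on an empty bit of bench beside the tray and let it pivot in the pads. First up and around the stick.

```bash
python3 -m jog '0 -.04 0 0;0 -.04 0 0;0 -.04 0 0;-.0173 0 .0472 0;-.0173 0 .0472 0;-.0173 0 .0472 0;-.0173 0 .0472 0;-.0173 0 .0472 0;0 0 0 0' >/dev/null; python3 to.py .2 .42 .2 0
```

```text
t 23.38 pos [0.6023 0.3495 0.3314] yaw -13.13 j [0.53 0.85 1.29 2.   0.   2.33] F [ 1.  -0.2 -7. ] op 0.309
tool d xyz [-0.4078  0.1314 -0.0227] norm 0.429 spin -0.1458
```

```bash
python3 -m jog '-.05 0 -.003 0;-.05 0 -.003 0;-.05 0 -.003 0;-.05 0 -.003 0;-.05 0 -.003 0;-.05 0 -.003 0;-.05 0 -.003 0;-.05 0 -.002 0;0 0 0 -.073;0 0 0 -.073' >/dev/null; python3 to.py .2 .42 .2 0;python3 - <<'E'
from h import *
for n in('scene','side','wrist'):
    p=capture(n);save(p,n+'17')
p=cv2.imread('pics/scene17.png');q=cv2.imread('pics/side17.png')
cv2.imwrite('pics/h17.png',cv2.resize(np.hstack([p[:320,300:560],q[:320,0:260]]),None,fx=1.5,fy=1.5))
E
```

```text
t 24.62 pos [0.2477 0.4123 0.3369] yaw 0.07 j [ 1.03  0.18  0.19  1.58 -0.    2.6 ] F [-0.6  0.3 -7.9] op 0.304
tool d xyz [-0.048   0.1369  0.0076] norm 0.1452 spin 0.0008
```

View pics/h17.png

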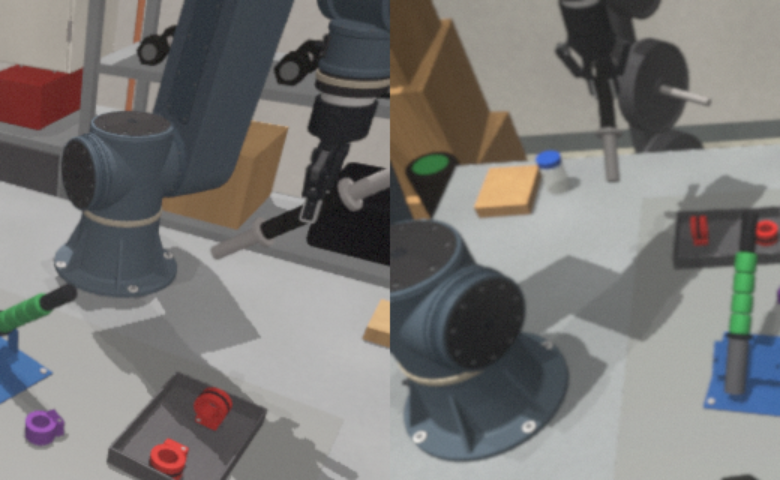

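View pics/wrist17.png

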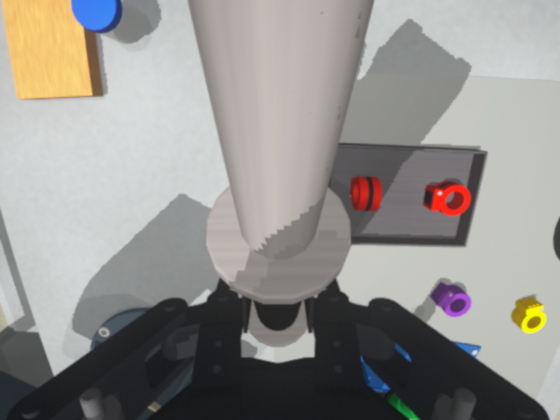

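Clear bench below. I move to x = 0.20, go down to just above contact, and then press in small steps at a lighter grip.

```bash
python3 -m jog '-.048 .01 -.02 0;0 .05 0 0;0 .05 0 0;0 .05 0 0;0 .04 0 0;0 0 0 0;0 0 0 0' - 50; python3 -c "
from h import *
p=capture('scene');save(p,'s18')
p=capture('side');save(p,'d18')
p=cv2.imread('pics/s18.png')[120:320,340:540];q=cv2.imread('pics/d18.png')[:200,60:260]
cv2.imwrite('pics/h18.png',cv2.resize(np.hstack([p,q]),None,fx=2,fy=2))"
```

```text
clock: 25.65
position: [0.2008, 0.394, 0.1384]
tool_rot: [[1.0, 0.002, 0.004], [-0.004, 0.002, 1.0], [0.002, -1.0, 0.002]]
contact_force: [0.4, 0.2, -6.3]
opening: 0.309
```

View pics/h18.png

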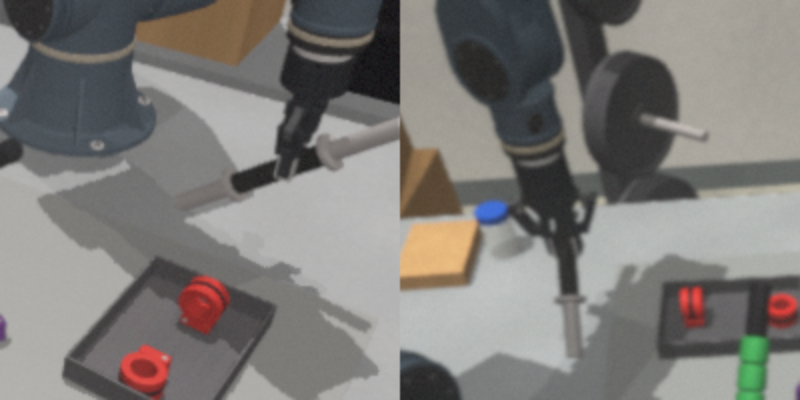

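```bash
python3 -m jog '0 .015 0 0;0 .013 0 0;0 .008 .006 0;0 .005 .004 0;0 0 0 0'; python3 -m jog '0 .007 .006 0;0 .007 .006 0;0 0 0 0;0 0 0 0'
```

```text
clock: 26.38
position: [0.2005, 0.4041, 0.0958]
tool_rot: [[1.0, 0.001, 0.002], [-0.002, 0.001, 1.0], [0.001, -1.0, 0.001]]
contact_force: [2.5, -0.4, -4.2]
opening: 0.305
clock: 26.88
position: [0.2005, 0.4157, 0.0819]
tool_rot: [[1.0, 0.001, 0.003], [-0.003, 0.001, 1.0], [0.001, -1.0, 0.001]]
contact_force: [1.6, 0.3, -3.9]
opening: 0.305
```

Only ~2.5 N needed: it is pivoting. Continuing.

```bash
python3 -m jog '0 .008 .005 0;0 .008 .004 0;0 .008 .004 0;0 0 0 0;0 0 0 0'; python3 -c "
from h import *
p=capture('scene');save(p,'s19')
p=capture('side');save(p,'d19')
p=cv2.imread('pics/s19.png')[120:320,340:540];q=cv2.imread('pics/d19.png')[:200,60:260]
cv2.imwrite('pics/h19.png',cv2.resize(np.hstack([p,q]),None,fx=2,fy=2))"
```

```text
clock: 27.5
position: [0.2003, 0.4283, 0.0577]
tool_rot: [[1.0, 0.001, 0.003], [-0.003, -0.0, 1.0], [0.001, -1.0, -0.0]]
contact_force: [0.8, -2.2, -4.4]
opening: 0.306
```

View pics/h19.png

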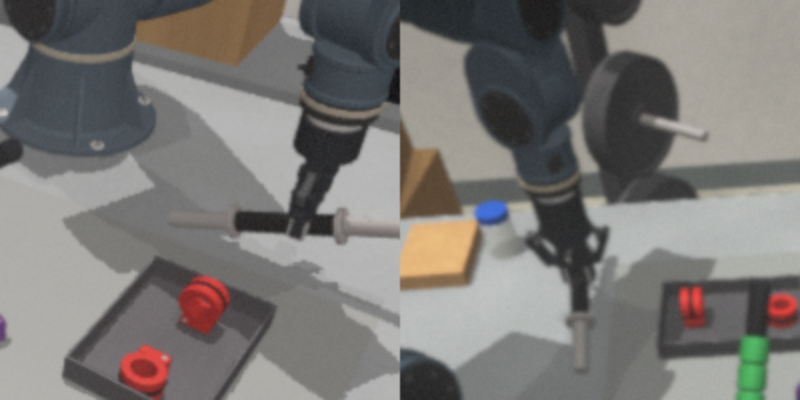

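```bash
python3 -m jog '0 .008 .003 0;0 .008 .002 0;0 .008 .002 0;0 .008 .001 0;0 0 0 0;0 0 0 0'; python3 -m jog '0 .005 .001 0;0 0 0 0;0 0 0 0'; python3 -c "
from h import *
p=capture('scene');save(p,'s20')
p=capture('side');save(p,'d20')
p=cv2.imread('pics/s20.png')[120:320,340:540];q=cv2.imread('pics/d20.png')[:200,60:260]
cv2.imwrite('pics/h20.png',cv2.resize(np.hstack([p,q]),None,fx=2,fy=2))"
```

```text
clock: 28.35
position: [0.2004, 0.4361, 0.0256]
tool_rot: [[1.0, 0.001, 0.003], [-0.003, -0.0, 1.0], [0.001, -1.0, -0.0]]
contact_force: [0.5, -2.2, -4.6]
opening: 0.306
clock: 28.72
position: [0.2005, 0.4377, 0.0209]
tool_rot: [[1.0, 0.001, 0.003], [-0.003, 0.001, 1.0], [0.001, -1.0, 0.001]]
contact_force: [-1.3, 0.3, -1.5]
opening: 0.305
```

View pics/h20.png

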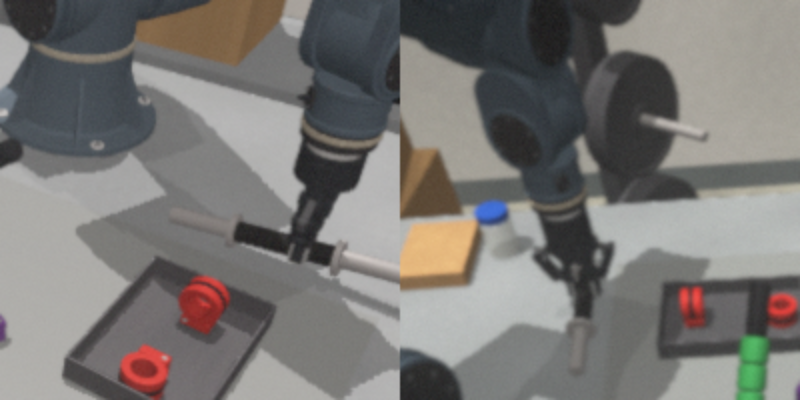

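```bash
python3 -m jog '0 .004 0 0;0 0 0 0;0 0 0 0'; python3 -m jog '0 .003 0 0;0 0 0 0;0 0 0 0'; python3 -m jog '0 .002 0 0;0 0 0 0;0 0 0 0'
```

```text
clock: 29.2
position: [0.2007, 0.4383, 0.0171]
tool_rot: [[1.0, 0.001, 0.003], [-0.003, 0.002, 1.0], [0.001, -1.0, 0.002]]
contact_force: [-1.4, 4.5, 3.8]
opening: 0.308
clock: 29.58
position: [0.2009, 0.4384, 0.0142]
tool_rot: [[1.0, 0.002, 0.003], [-0.003, 0.002, 1.0], [0.002, -1.0, 0.002]]
contact_force: [0.4, 5.6, 3.4]
opening: 0.31
clock: 29.95
position: [0.2007, 0.4378, 0.0119]
tool_rot: [[1.0, 0.001, 0.003], [-0.003, 0.001, 1.0], [0.001, -1.0, 0.001]]
contact_force: [2.0, 4.5, 0.1]
opening: 0.312
```

By geometry that is about level. I grip hard and lift to check.

```bash
python3 -m jog '0 0 0 0;0 0 0 0;0 0 0 0;0 0 0 0' - 120; python3 -m jog '0 -.01 0 0;0 -.03 0 0;0 -.04 0 0;0 -.05 0 0;0 -.05 0 0;0 -.05 0 0;0 -.04 0 0;0 -.02 0 0;0 0 0 0;0 0 0 0'; python3 -c "
from h import *
for n in('scene','side','wrist'):
    p=capture(n);save(p,n+'21')
p=cv2.imread('pics/scene21.png')[40:340,330:560];q=cv2.imread('pics/side21.png')[:300,60:290]
cv2.imwrite('pics/h21.png',cv2.resize(np.hstack([p,q]),None,fx=1.7,fy=1.7))"
```

```text
clock: 30.45
position: [0.2006, 0.4376, 0.0118]
tool_rot: [[1.0, 0.001, 0.003], [-0.003, 0.001, 1.0], [0.001, -1.0, 0.001]]
contact_force: [2.4, 4.4, 1.9]
opening: 0.304
clock: 31.7
position: [0.1999, 0.4368, 0.3006]
tool_rot: [[1.0, 0.0, 0.003], [-0.003, -0.001, 1.0], [0.0, -1.0, -0.001]]
contact_force: [0.7, 0.2, -7.7]
opening: 0.303
```

View pics/h21.png

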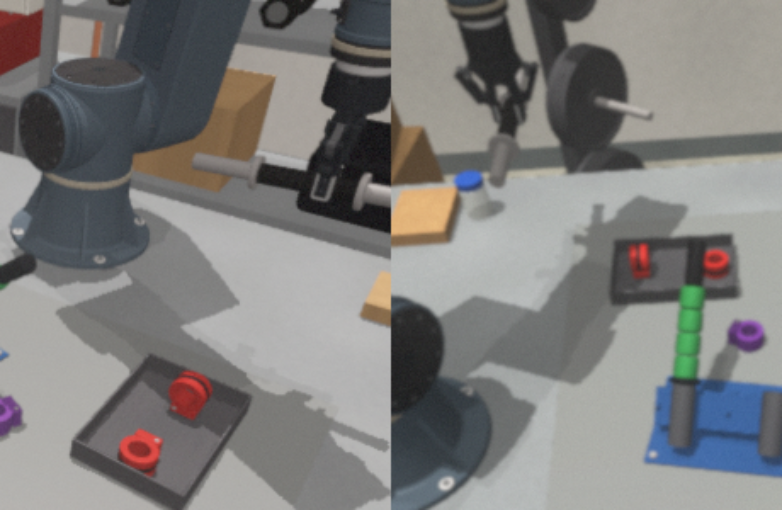

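View pics/wrist21.png

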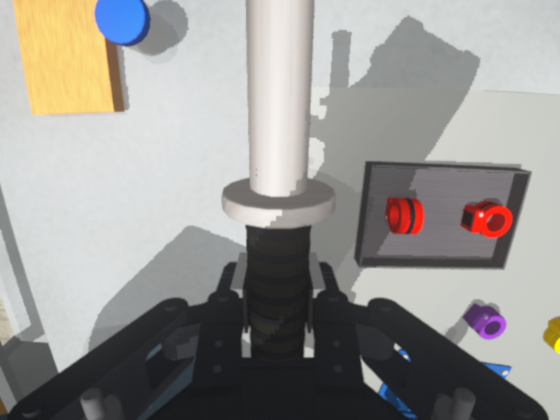

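```bash
python3 - <<'E'
from h import *
a=cv2.imread('pics/scene21.png')[110:180,430:560];cv2.imwrite('pics/z21.png',cv2.resize(a,None,fx=6,fy=6,interpolation=cv2.INTER_CUBIC))
a=cv2.imread('pics/side21.png')[60:120,95:155];cv2.imwrite('pics/y21.png',cv2.resize(a,None,fx=8,fy=8,interpolation=cv2.INTER_CUBIC))
E
```

```text
(no output)
```

View pics/z21.png

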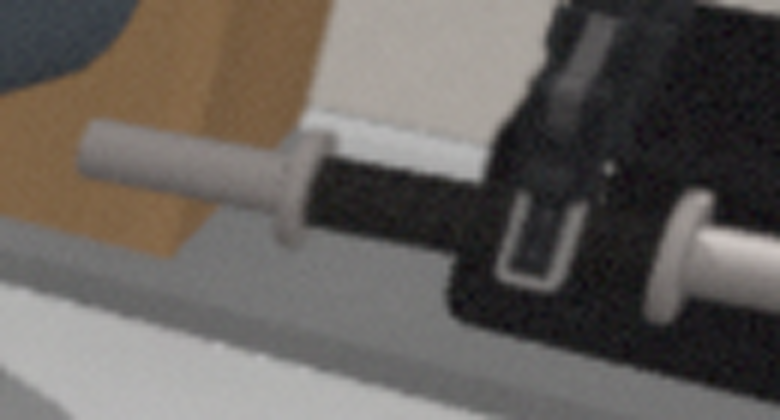

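View pics/y21.png

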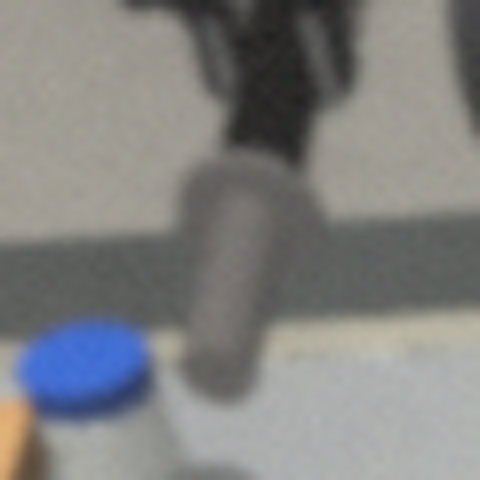

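```bash
cat > lev.py <<'E'
from h import *
from scipy.optimize import least_squares
S=capture('scene');D=capture('side');s=sense();P=s['position'];f0=s['tool_rot'][:,2]
ob=[(S,-.1555,(445,134.8)),(S,-.0665,(480.3,141.2)),(S,.0665,(543.8,152.8)),(D,-.1555,(122.8,107.2)),(D,-.0690,(126.3,86.9))]
def mk(a):
    yaw=np.arctan2(f0[1],f0[0])+a[4]
    d=np.array([np.cos(a[3])*np.cos(yaw),np.cos(a[3])*np.sin(yaw),np.sin(a[3])]);return P+a[:3],d
def k(a):
    M,d=mk(a);return np.concatenate([np.concatenate([px(c,M+d*q)[0]-o for c,q,o in ob]),[a[4]/.01]])
r=least_squares(k,[0,-.02,.02,0,0]);M,d=mk(r.x)
print('mid',M.round(4),'elev deg',np.degrees(r.x[3]).round(2),'dyaw',np.degrees(r.x[4]).round(2),'grasp dist',np.linalg.norm(P+[0,0,.019]-M).round(4));print(k(r.x)[:10].reshape(-1,2).round(1))
print(s['clock'],s['contact_force'].round(2),abs(s['qvel']).max())
E
python3 lev.py
```

```text
mid [0.202  0.4154 0.3144] elev deg 4.0 dyaw -0.03 grasp dist 0.0225
[[-0.7  0.1]
 [ 0.8  0.3]
 [-0.3 -0.2]
 [-0.2 -0.4]
 [ 0.   0.1]]
31.95 [-0.08 -0.44 -7.5 ] 0.008245772217208357
```

Fit with sub-pixel residuals: handle 4° from level, middle at z = 0.314, grasp 22 mm from the middle. I wait a second to check that it doesn't sag.

```bash
python3 -m jog '0 0 0 0;0 0 0 0;0 0 0 0;0 0 0 0;0 0 0 0;0 0 0 0;0 0 0 0;0 0 0 0;0 0 0 0;0 0 0 0'; python3 - <<'E'
from h import *
for n in('scene','side'):
    p=capture(n);a=cv2.GaussianBlur(cv2.imread(f'pics/{n}21.png').astype(np.float32).mean(2),(0,0),1);b=cv2.GaussianBlur(p['frame'].astype(np.float32).mean(2),(0,0),1)
    save(p,n+'22');x,y=(430,110) if n=='scene' else (95,60)
    sl=np.s_[y:y+70,x:min(x+130,560)]
    print(n,cv2.phaseCorrelate(a[sl],b[sl]),abs(a-b).max())
    for t in('collar_mid','roller_mid','dumbbell_mid','bottle_mid'):
        for d in spot_in(p,t):print(t,round(d['conf'],2),w(p,d['xyz']).round(3))
print(sense()['qvel'].round(4))
E
```

```text
clock: 33.2
position: [0.2002, 0.4374, 0.3018]
tool_rot: [[1.0, 0.001, 0.003], [-0.003, 0.001, 1.0], [0.001, -1.0, 0.001]]
contact_force: [0.1, 0.1, -7.6]
opening: 0.3
scene ((0.7330932619330355, -0.2021517126104726), 0.9526588413450453) 31.620125
collar_mid 0.96 [0.747 0.128 0.025]
collar_mid 0.94 [0.574 0.173 0.024]
collar_mid 0.88 [0.525 0.361 0.036]
roller_mid 0.74 [0.496 0.086 0.171]
dumbbell_mid 0.63 [ 0.459 -0.336  0.053]
bottle_mid 0.62 [ 0.765 -0.31   0.139]
side ((0.5090326532100278, -0.04049939108206502), 0.9836702076986493) 18.401665
collar_mid 0.84 [0.571 0.162 0.027]
collar_mid 0.84 [0.74 0.11 0.03]
collar_mid 0.62 [0.533 0.346 0.03 ]
roller_mid 0.78 [0.479 0.065 0.169]
dumbbell_mid 0.68 [ 0.451 -0.375  0.057]
dumbbell_mid 0.26 [0.434 0.363 0.004]
bottle_mid 0.74 [ 0.737 -0.358  0.178]
[ 0.0007 -0.0002  0.0014 -0.0001 -0.0009  0.0014]
```

View pics/scene22.png

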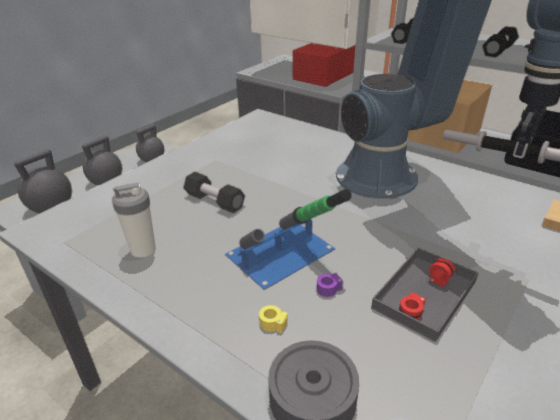

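Everything else stands where it was (stick, dumbbell, bottle and other collar). The handle picture moved under 0.8 px in a second, comparable to the arm's own settling. Handing in.

```bash
python3 -c "
from h import *
print(finish_job())"
```

```text
the job is handed in; nothing more can be done
None
```

The job is handed in at about 33 s of the 64 s allowed. The robot is holding the handle by its grip, and the red collar is in the tray; the system gave no verdict.

1. **Collar:** I slid it off along the handle's axis while the handle stayed in its tube. I lowered it into the tray's empty half, pressed it down on the floor so it turned flat in the fingers, and let go. It now lies flat there, beside the other collar.
2. **Handle:** I drew it up out of its tube at 100 N grip. The tool can only turn about the vertical, so I levelled the handle by pressing its low end gently on a clear patch of bench, which turned it in the pads. I then lifted it at 120 N.

**Last checks:**
- **Level:** the camera fit put the handle about 4° from level, inside the 10° limit.
- **Position:** its middle was at about 0.314 m, with the grasp point about 22 mm from the middle.
- **Touching nothing:** the wrist carried about 7.6 N, roughly the handle's own weight, so nothing else was supporting it.
- **Holding still:** over one second the handle's image moved less than 0.8 px, so I saw no real sag.
- **Other things:** in the last pictures the stick, dumbbell, bottle and second collar showed no movement.

**What disagreed:**
- The handle's position first measured from the two fixed cameras was 4–5 mm off what the wrist camera showed. I used the wrist camera, which matched within 2 px before the handle grasp.
- The jaws read 26 mm on the 29 mm grip, but I saw no slip in any picture.

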